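# Shut the bread box and snap its lever catch over

### The arm

A 6-joint arm with a two-finger parallel gripper is mounted at the origin on the work surface. World frame = base frame: x ahead of the robot, y to its left, z up, the work surface at z = 0. Lengths are in m, angles in rad, forces in N, time in s.
With the tool pointing down it reaches from about 0.325 to 0.85 m from the base axis. Payload 4.4 kg.
Tool frame: the origin (TCP) lies on the front face of the gripper's body, between the roots of the fingers; the fingertips stand 97 mm ahead of it and the grasp point (between the pads) lies 78 mm ahead of it; z points along the fingers, y is the direction in which the jaws open and shut (so a half turn about z gives the same grasp; the last joint's range is limited). The gripper opens to 94 mm and grips with 3 to 60 N. Pads are 16 mm wide; open, the fingers measure 119 mm over their backs; the gripper's body (75 mm by 177 mm) begins 78 mm behind the grasp point.
Start: joints at [0.958, 0.207, 1.542, -0, 1.393, -0.15], TCP at [0.257, 0.515, 0.303] pointing down, gripper open.
Joint ranges: [-2.73, 2.73], [-0.86, 2.22], [0.23, 2.46], [-1.11, 4.25], [0.08, 2.63], [-2.82, 2.82]. Speed limits (rad/s): [2.79, 2.79, 3.14, 3.14, 3.14, 3.14].

### API

Orientations are given as [roll, pitch, yaw] about the fixed x, y, z axes, in that order (R = Rz(yaw) Ry(pitch) Rx(roll)).
In Python, from plant import r gives the robot as it stands.
- The arm moves only by the tool carry_out, never from a script. Its arguments are lists of equal length, an entry for each row: "delta_pos": the shift along the tool's x, y, z in mm, a list of three; "spin": the turn about the tool's z in units of 10 degrees (1.0 is 10 degrees); "grip": the finger opening in mm, from 0 to 94. A call has 1 to 8 rows; each row shifts and turns the commanded pose from where the row before left it, along the tool's axes as they then stand; what a row does not reach is not made up. A row lasts 1/8 s, in which the tool goes at most 62.5 mm and 10.7 degrees, less where a joint would pass 70% of its speed; a pose out of reach is approached as far as the arm can. A call with a gripper value outside its range is refused whole. The fingers move at their own pace and stop on an object; "newtons" is the grip in N (left out, the last holds). Time passes only in rows, so rows that do not move let the fingers close. It gives the time, the measured TCP pose, the force and the opening at its end, in the units of the state.
- r.get_state(): the state, without advancing time (a new reading comes with each control period).
- r.snapshot(name): name is "scene" or "top"; returns a dict with "pixels" (420x560x3 uint8, red, green, blue), "fx", "fy", "cx", "cy" (pixels), "R" (3x3) and "t" (3): a world point X has camera coordinates R X + t. Camera axes: x right, y down, z forward; pixel columns grow to the right and rows downward; lengths in m; the calibration is good to about 2 mm. A picture is of the moment at which its call begins. There is no depth.
- r.close_job(): hands the job in, once; it reports no verdict.
The state is a dict: "clock": time; "joints": joint angles; "joint_velocities": joint speeds; "effort": joint torques, N m; "ee_pos": TCP position; "tcp_rot": TCP orientation; "contact_force": force on the tool from outside, world axes, zero at the start; "moment": the same for the moment, N m; "gripper_width": opening from 0.0 (shut) to 1.0 (fully open).
Only numpy, scipy, OpenCV 4.12 (cv2) and the standard library are available. Lean on these libraries where they do the work, as an engineer would, in place of code of your own. Each camera call takes 0.05 s, during which the arm holds its last target.

### The job

Put the bread box away: with your fingertips push its slatted lid down until it is fully shut, and only then push the steel lever of the catch at the front over past its middle, so that it snaps down over the lid and stays there. Push gently, do not raise the lid, and leave the other things on the shelf where they stand; finish with the robot clear of everything.

Things in the scene. Friction and masses are not known exactly. Their poses are not given: they have to be found in the camera images.
- breadbox: fixed pine box, 190 (x) x 280 (y) mm, walls 110 mm tall, open at the top, bread rolls inside. Origin: centre of its underside, on the shelf. Its own -x is the front (towards the robot, with the lever catch in the middle of it), +x the rear (lid hinge); it is turned by up to about 0.35 rad about the vertical.
- lid (a joint): the slatted pine lid, a slab 190 x 280 mm, 12 mm thick, hinged along the rear top rim. 0 = fully shut and flat on the box (its upper face is then 122 mm above the shelf), positive = front edge raised; starts 0.35 to 0.8 rad open. The hinge is stiff: the lid stays at any angle; a downward push of 1 to 4 N at mid-lid moves it, and it stops hard at 0.
- lid_hinge (a point): midpoint of the lid's hinge axis, at the rear top rim of the box (95 mm behind its centre, 110 mm above the shelf; does not move). The axis is the box's y axis; the lid's underside starts there.
- lid_edge (a point): middle of the lid's front edge on its upper face, 190 mm from the hinge; moves with the lid.
- lever (a joint): lever, turns about the box's y axis. 0 = open, leaning 20 degrees (0.35 rad) to the box's front (-x); grows as it swings up and over to the rear; 1.66 = closed, over the lid, 75 degrees past vertical. Two-way stable by its heavy end: before vertical (0.35) it drops back to 0, past it it snaps by itself to 1.66 and stays. A level push of 1 to 3 N rearward on the front of barrel or bar moves it.
- lever_pivot (a point): middle of the lever's turning axis, 115 mm in front of the box centre, 128 mm above the shelf (does not move).
- lever_tip (a point): free end of the lever, 80 mm from the pivot, on its centre line. The lever is a flat bar 6 mm thick and 16 mm wide that ends in a heavy round barrel, 20 mm in diameter and 32 mm long across the lever (along the box's y), centred 69 mm from the pivot. When open, the tip is about 27 mm in front of the pivot and 75 mm above it.
- jar_a: green glass jar with metal cap, 76 mm across, 125 mm tall, loose, to be left alone. Origin: centre of its underside.
- jar_b: second green glass jar, same size, loose, to be left alone. Origin: centre of its underside.
- funnel: red plastic funnel standing mouth down, 110 mm across, 105 mm tall, loose, to be left alone. Origin: centre of its underside.
- pan_lid: aluminium saucepan lid lying flat, 184 mm across, knob top at 46 mm, loose, to be left alone. Origin: centre of its underside.
- spoon_rest: white ceramic spoon rest, 155 x 76 mm, 18 mm tall, loose, to be left alone. Origin: on its underside, under the flat dish.
- opener: steel bottle opener lying flat, 123 mm long, 6 mm thick, loose, to be left alone. Origin: on its underside, near the middle of its length.
- mug: white ceramic mug, 80 mm across, 85 mm tall, loose, to be left alone. Origin: centre of its underside.

How it is judged:
By the outcome, as a careful person would: the job done as asked, in the order asked, and still so for the second after the job is handed in, with the robot touching nothing.
It also fails if it takes over 40 s, if anything falls off the work surface, if the arm or the gripper's body presses on something with over 40 N, if the wrist force passes 120 N, or if a joint passes its speed limit or range.

## Working session

There is one attempt and no reset: what is moved stays moved. The work goes in short steps, Python scripts to look and compute and a tool call to move; the robot and the scene stay as the last step left them, time stands still between calls to the robot, and variables do not carry over. Pictures are saved under pics/ and viewed, and the job is handed in when it is done.

Besides the shell and the picture viewer there is one more tool, called after ">>>" as a command line: name --pt "numbers of a row" for each row, then --argument value for the rest. carry_out: Moves the arm, as the interface text tells. Its arguments: {"type":"object","properties":{"delta_pos":{"type":"array","items":{"type":"array","items":{"type":"number"}}},"spin":{"type":"array","items":{"type":"number"}},"grip":{"type":"array","items":{"type":"number"}},"newtons":{"type":"number"}},"required":["delta_pos","spin","grip"]}

```bash
mkdir -p pics; ls
python3 - <<'E'
from plant import r
import cv2
for n in("scene","top"):
    s=r.snapshot(n); cv2.imwrite(f"pics/{n}0.png",s["pixels"][:,:,::-1])
    print(n,s["fx"],s["fy"],s["cx"],s["cy"],s["R"],s["t"])
print(r.get_state())
E
```

```text
pics
scene 381.7593733795028 381.7593733795028 283.8234958635298 204.62192344703575 [[ 0.33350217  0.94264214 -0.01421592]
 [ 0.75489869 -0.27605132 -0.59491481]
 [-0.5647161   0.1876738  -0.80366304]] [-0.25577609 -0.34150227  1.45014342]
top 406.7214307130718 406.7214307130718 274.9649635994161 214.6958397081423 [[-0.00770301 -0.99963912  0.02573508]
 [-0.98495562  0.00314177 -0.17277891]
 [ 0.1726357  -0.02667882 -0.98462437]] [0.03858346 0.60176349 0.95939988]
{'clock': 0.1, 'joints': array([ 9.57536236e-01,  2.07329979e-01,  1.54275857e+00, -1.26087630e-05,
        1.39347884e+00, -1.50517820e-01]), 'joint_velocities': array([ 3.67670829e-05, -5.09938914e-04, -3.34557176e-03, -5.70046032e-04,
       -1.20447236e-03,  3.04294967e-04]), 'effort': array([ 2.17502829e-04, -3.71867359e+01, -2.82292432e+01,  6.99091586e-02,
        3.12017009e-02, -7.29894055e-05]), 'ee_pos': array([0.25640803, 0.51409649, 0.30163435]), 'tcp_rot': array([-3.13963839e+00, -2.83844865e-04,  2.67885234e+00]), 'contact_force': array([-0.1229407 , -0.25285291, -1.03374179]), 'moment': array([-0.01770601,  0.008907  , -0.00527436]), 'gripper_width': 0.9985793255709988}
```

View pics/scene0.png

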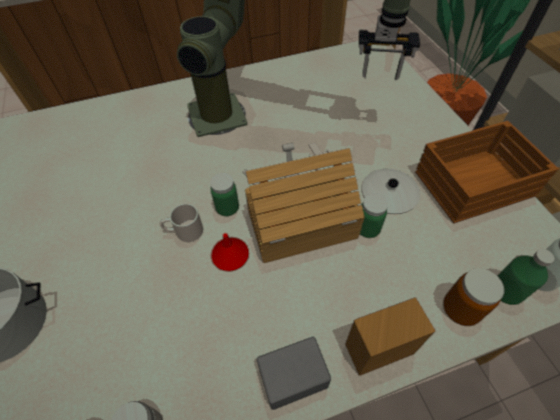

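View pics/top0.png

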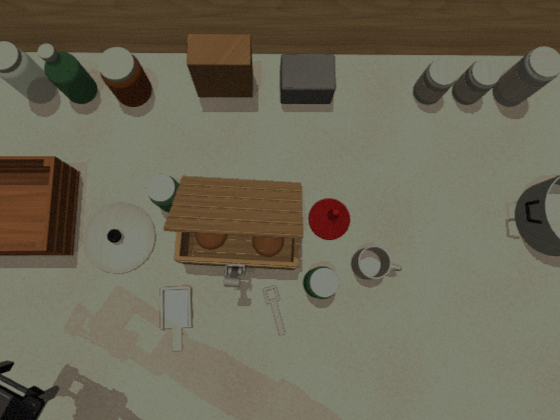

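Top view: box centred near (238,225), lever at about (236,270), lid open, front toward the robot (down). The jars are at (163,192) and (320,283), and the funnel is at (329,218). I'll zoom in.

Run:
```python
import cv2
t=cv2.imread("pics/top0.png"); s=cv2.imread("pics/scene0.png")
cv2.imwrite("pics/topz.png",cv2.resize(t[165:315,140:340],None,fx=4,fy=4,interpolation=cv2.INTER_CUBIC))
cv2.imwrite("pics/scenez.png",cv2.resize(s[130:280,210:410],None,fx=4,fy=4,interpolation=cv2.INTER_CUBIC))
```

```text
(no output)
```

View pics/topz.png

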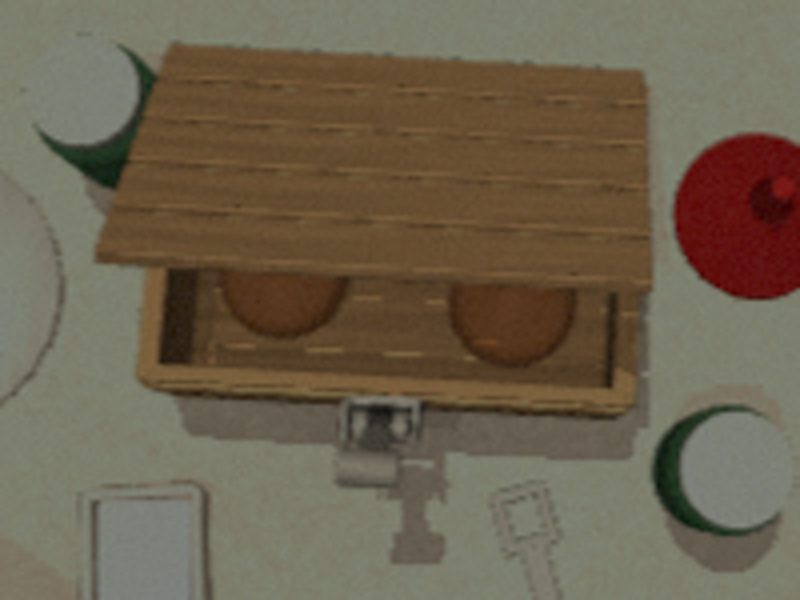

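View pics/scenez.png

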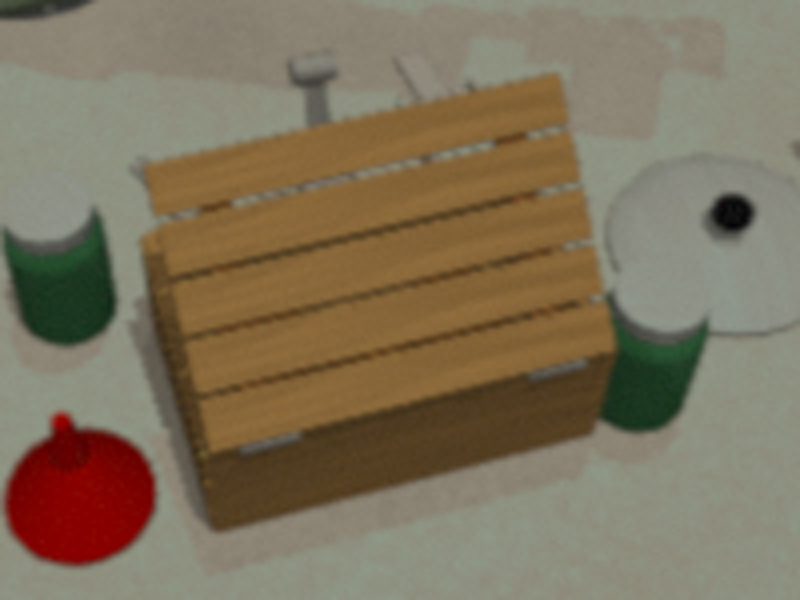

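```bash
cat > h.py <<'E'
import numpy as np, cv2
from plant import r
def cams():
    return {n:r.snapshot(n) for n in("scene","top")}
def ray(c,u,v):
    d=np.array([(u-c["cx"])/c["fx"],(v-c["cy"])/c["fy"],1.]); R=np.array(c["R"]);t=np.array(c["t"])
    return -R.T@t, R.T@d
def onz(c,uv,z):
    o,d=ray(c,*uv); return o+d*(z-o[2])/d[2]
def tri(c1,p1,c2,p2):
    o1,d1=ray(c1,*p1);o2,d2=ray(c2,*p2)
    k=np.linalg.lstsq(np.c_[d1,-d2],o2-o1,rcond=None)[0]
    a=o1+k[0]*d1;b=o2+k[1]*d2
    return (a+b)/2,np.linalg.norm(a-b)
def proj(c,X):
    p=np.array(c["R"])@X+np.array(c["t"]); return np.array([c["fx"]*p[0]/p[2]+c["cx"],c["fy"]*p[1]/p[2]+c["cy"]])
def tz(u,v): return (140+u/4-.4,165+v/4-.4)
def sz(u,v): return (210+u/4-.4,130+v/4-.4)
E
python3 - <<'E'
from h import *
np.set_printoptions(precision=4,suppress=True)
C=cams();T,S=C["top"],C["scene"]
fl=onz(T,tz(138,383),.11);fr=onz(T,tz(634,411),.11)
print("front rim",fl,fr,np.linalg.norm(fl-fr))
hl=onz(T,tz(172,45),.12);hr=onz(T,tz(645,71),.12);print("hinge top",hl,hr,np.linalg.norm(hl-hr))
h1=onz(S,sz(210,452),.11);h2=onz(S,sz(615,350),.11);print("hinge scene",h1,h2,np.linalg.norm(h1-h2))
y=fl-fr;yaw=np.arctan2(-y[0],y[1]);print("yaw",yaw)
for a,b in (((97,255),(565,73)),((652,283),(145,168))):
    print("edge",tri(T,tz(*a),S,sz(*b)))
X=(fl+fr)/2; xa=np.array([np.cos(yaw),np.sin(yaw),0]);c=X+.095*xa;c[2]=0;print("centre",c)
print("barrel T onz .19",onz(T,tz(366,468),.193),"S",onz(S,sz(315,66),.193),tri(T,tz(366,468),S,sz(315,66)))
for n,p,z in(("jarA",tz(742,470),.125),("jarB",tz(85,90),.125),("pan",(120,237),0.02),("fun",tz(752,215),.04),("funtip",tz(775,190),.105)):
    print(n,onz(T,p,z))
E
```

```text
front rim [0.4868 0.2679 0.11  ] [ 0.469  -0.0152  0.11  ] 0.2836932985153977
hinge top [0.6831 0.2528 0.12  ] [ 0.6671 -0.0244  0.12  ] 0.27763842386876647
hinge scene [ 0.6613 -0.0204  0.11  ] [0.6786 0.2599 0.11  ] 0.2808753305953264
yaw -0.06246478642959138
edge (array([0.5431, 0.2653, 0.2406]), np.float64(0.007149709009232148))
edge (array([ 0.527 , -0.0136,  0.2401]), np.float64(0.0020991075689966287))
centre [0.5727 0.1204 0.    ]
barrel T onz .19 [0.437 0.131 0.193] S [0.4352 0.1338 0.193 ] (array([0.4373, 0.1319, 0.1954]), np.float64(0.0022486400973657557))
jarA [ 0.4351 -0.0742  0.125 ]
jarB [0.6548 0.301  0.125 ]
pan [0.5518 0.425  0.02  ]
fun [ 0.5943 -0.0977  0.04  ]
funtip [ 0.5984 -0.1015  0.105 ]
```

>>> carry_out --pt "0 0 -40" --pt "0 0 -40" --pt "0 0 -40" --pt "0 0 0" --spin '[-0.77,-0.77,-0.77,0]' --grip '[0,0,0,0]' --newtons 10

```text
clock: 0.7
ee_pos: [0.2574, 0.5156, 0.4269]
tcp_rot: [3.135, 0.004, 3.082]
contact_force: [1.0, 0.0, -0.1]
gripper_width: 0.612
```

```bash
cat >> h.py <<'E'
from scipy.spatial.transform import Rotation as Ro
BC=np.array([.573,.1205,0]);YAW=-.06
def W(b): return BC+Ro.from_euler('z',YAW).as_matrix()@np.array(b,float)
def st():
    s=r.get_state();M=Ro.from_euler('xyz',s["tcp_rot"]).as_matrix();tip=s["ee_pos"]+M[:,2]*.097
    box=Ro.from_euler('z',-YAW).as_matrix()@(tip-BC)
    print("t %.2f"%s["clock"],"tcp",s["ee_pos"].round(4),"rot",s["tcp_rot"].round(3),"tip in box",box.round(4),"F",np.array(s["contact_force"]).round(2),"grip",round(s["gripper_width"],3),"J",s["joints"].round(2))
    return s,M,tip
def go(b):
    s,M,tip=st(); print("tool delta mm",(M.T@(W(b)-tip)*1000).round(1))
E
python3 -c "
from h import *
go([-.015,0,.32])"
```

```text
t 0.70 tcp [0.2574 0.5156 0.4269] rot [3.135 0.004 3.082] tip in box [-0.3383  0.3761  0.3299] F [ 1.    0.04 -0.11] grip 0.612 J [ 0.96  0.14  1.37  0.    1.63 -0.55]
tool delta mm [-323.3 -376.2    8.7]
```

>>> carry_out --pt "-20 -24 0" --pt "-40 -47 0" --pt "-40 -47 0" --pt "-40 -47 0" --pt "-40 -47 0" --pt "-40 -47 0" --pt "-40 -47 0" --pt "-40 -47 0" --spin '[0,0,0,0,0,0,0,0]' --grip '[0,0,0,0,0,0,0,0]'

```text
clock: 1.7
ee_pos: [0.5355, 0.1424, 0.4205]
tcp_rot: [-3.141, -0.003, 3.08]
contact_force: [0.8, -0.2, -1.0]
gripper_width: 0.004
```

>>> carry_out --pt "-23 -23 0" --pt "0 0 0" --pt "0 0 0" --spin '[0,0,0]' --grip '[0,0,0]'

```text
clock: 2.08
ee_pos: [0.556, 0.1204, 0.4212]
tcp_rot: [3.141, -0.003, 3.082]
contact_force: [-0.8, 1.1, -0.3]
gripper_width: 0.005
```

```bash
python3 -c "
from h import *
go([-.015,0,.24])
s=r.snapshot('top');cv2.imwrite('pics/t1.png',s['pixels'][:,:,::-1])"
```

```text
t 2.08 tcp [0.556  0.1204 0.4212] rot [ 3.141e+00 -3.000e-03  3.082e+00] tip in box [-0.0172 -0.0011  0.3242] F [-0.78  1.07 -0.25] grip 0.005 J [ 0.06  0.13  1.39  0.    1.63 -1.45]
tool delta mm [-2.5  1.1 84.2]
```

View pics/t1.png

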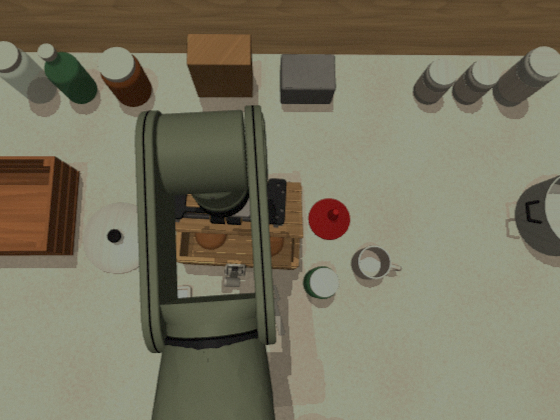

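The arm's clear of everything, with the gripper over the lid (about (235,205)) and its body lined up with the box. Next I'll lower it to the lid.

>>> carry_out --pt "0 0 20" --pt "0 0 30" --pt "0 0 20" --pt "0 0 10" --pt "0 0 6" --pt "0 0 6" --pt "0 0 6" --pt "0 0 6" --spin '[0,0,0,0,0,0,0,0]' --grip '[0,0,0,0,0,0,0,0]'

```text
clock: 3.12
ee_pos: [0.5573, 0.1199, 0.3194]
tcp_rot: [3.141, 0.002, 3.082]
contact_force: [1.1, 0.5, 1.6]
gripper_width: 0.006
```

```bash
python3 -c "
from h import *
go([-.015,0,.122])"
```

```text
t 3.12 tcp [0.5573 0.1199 0.3194] rot [3.141e+00 2.000e-03 3.082e+00] tip in box [-0.0154 -0.0015  0.2224] F [1.11 0.53 1.61] grip 0.006 J [ 0.06  0.18  1.54  0.    1.42 -1.45]
tool delta mm [ -0.2   1.5 100.4]
```

>>> carry_out --pt "0 0 6" --pt "0 0 6" --pt "0 0 6" --pt "0 0 6" --pt "0 0 6" --pt "0 0 6" --pt "0 0 6" --pt "0 0 6" --spin '[0,0,0,0,0,0,0,0]' --grip '[0,0,0,0,0,0,0,0]'

```text
clock: 4.12
ee_pos: [0.5566, 0.12, 0.2702]
tcp_rot: [3.142, -0.0, 3.082]
contact_force: [-0.8, -0.6, 2.6]
gripper_width: 0.002
```

>>> carry_out --pt "0 0 6" --pt "0 0 6" --pt "0 0 6" --pt "0 0 6" --pt "0 0 6" --pt "0 0 6" --pt "0 0 3" --pt "0 0 2" --spin '[0,0,0,0,0,0,0,0]' --grip '[0,0,0,0,0,0,0,0]'

```text
clock: 5.12
ee_pos: [0.5567, 0.1199, 0.2293]
tcp_rot: [-3.142, -0.0, 3.082]
contact_force: [-1.3, -0.1, 1.6]
gripper_width: 0.003
```

```bash
python3 -c "
from h import *
go([-.015,0,.122])"
```

```text
t 5.12 tcp [0.5567 0.1199 0.2293] rot [-3.142 -0.     3.082] tip in box [-0.0163 -0.0016  0.1323] F [-1.28 -0.08  1.56] grip 0.003 J [ 0.06  0.26  1.63 -0.    1.25 -1.45]
tool delta mm [-1.3  1.6 10.3]
```

>>> carry_out --pt "0 0 2" --pt "0 0 2" --pt "0 0 2" --pt "0 0 2" --pt "0 0 1" --pt "0 0 1" --pt "0 0 0" --spin '[0,0,0,0,0,0,0]' --grip '[0,0,0,0,0,0,0]'

```text
clock: 6.0
ee_pos: [0.5569, 0.1199, 0.2195]
tcp_rot: [-3.142, 0.001, 3.082]
contact_force: [0.2, 0.2, -0.0]
gripper_width: 0.006
```

>>> carry_out --pt "0 0 1" --pt "0 0 0" --spin '[0,0]' --grip '[0,0]'

```text
clock: 6.25
ee_pos: [0.557, 0.1199, 0.2195]
tcp_rot: [-3.142, 0.001, 3.082]
contact_force: [-2.2, -0.5, 4.7]
gripper_width: 0.008
```

>>> carry_out --pt "0 0 1" --pt "0 0 0" --spin '[0,0]' --grip '[0,0]'

```text
clock: 6.5
ee_pos: [0.557, 0.1199, 0.2194]
tcp_rot: [-3.141, 0.001, 3.082]
contact_force: [-4.1, -0.9, 8.4]
gripper_width: 0.007
```

>>> carry_out --pt "0 0 0.5" --pt "0 0 0" --spin '[0,0]' --grip '[0,0]'

```text
clock: 6.75
ee_pos: [0.557, 0.1199, 0.2194]
tcp_rot: [-3.141, 0.001, 3.082]
contact_force: [-4.9, 0.2, 12.0]
gripper_width: 0.006
```

Hard stop: the tip is at 122.4 mm and the force climbs without any movement. I'll lift off and check.

>>> carry_out --pt "0 0 -10" --pt "0 0 -30" --pt "0 0 -40" --pt "0 0 -40" --pt "30 0 0" --pt "45 0 0" --pt "45 0 0" --pt "45 0 0" --spin '[0,0,0,0,0,0,0,0]' --grip '[0,0,0,0,0,0,0,0]'

```text
clock: 7.75
ee_pos: [0.3908, 0.1298, 0.337]
tcp_rot: [3.141, 0.0, 3.082]
contact_force: [-0.9, -0.1, 0.8]
gripper_width: 0.001
```

>>> carry_out --pt "10 0 0" --pt "0 0 0" --spin '[0,0]' --grip '[0,0]'

```text
clock: 8.0
ee_pos: [0.3824, 0.1304, 0.3375]
tcp_rot: [3.141, 0.002, 3.082]
contact_force: [0.1, -0.4, 0.2]
gripper_width: 0.005
```

```bash
python3 -c "
from h import *
go([-.19,0,.186])
for n,c in cams().items(): 
  p=c['pixels'][:,:,::-1];cv2.imwrite(f'pics/{n}2.png',cv2.resize(p[130:280,210:410] if n=='scene' else p[165:315,140:340],None,fx=3,fy=3,interpolation=cv2.INTER_CUBIC))"
```

```text
t 8.00 tcp [0.3824 0.1304 0.3375] rot [3.141e+00 2.000e-03 3.082e+00] tip in box [-0.1906 -0.0015  0.2405] F [ 0.13 -0.38  0.16] grip 0.005 J [ 0.11 -0.21  1.88 -0.    1.46 -1.4 ]
tool delta mm [-0.5  1.5 54.5]
```

View pics/scene2.png

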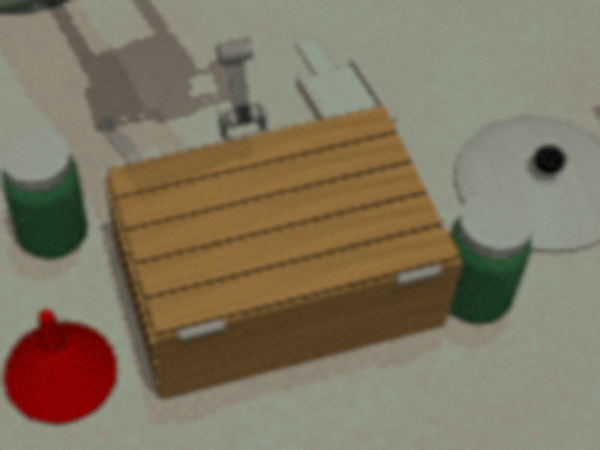

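View pics/top2.png

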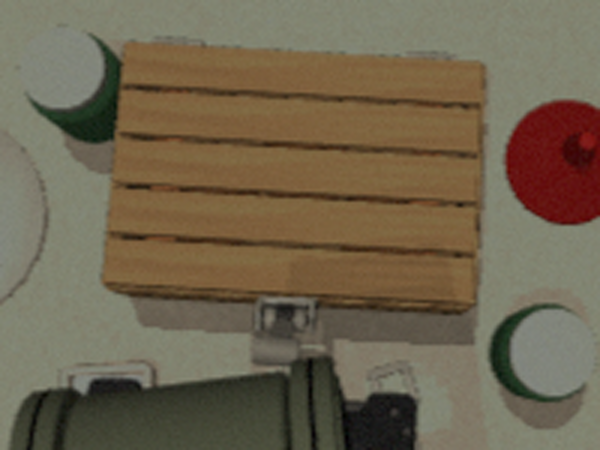

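The lid lies flat and shut; the lever is still open, with its barrel at about (285,345) in the top crop. I'll go down in front of the lever.

>>> carry_out --pt "0 2 20" --pt "0 1 20" --pt "0 0 14" --pt "0 0 0" --pt "-6 0 0" --pt "-6 0 0" --pt "-4 0 0" --pt "-4 0 0" --spin '[0,0,0,0,0,0,0,0]' --grip '[0,0,0,0,0,0,0,0]'

```text
clock: 9.1
ee_pos: [0.4027, 0.1321, 0.2834]
tcp_rot: [3.142, 0.001, 3.082]
contact_force: [-0.0, 0.5, -0.4]
gripper_width: 0.005
```

```bash
python3 -c "
from h import *
go([-.115,0,.186])
for n,c in cams().items(): 
  p=c['pixels'][:,:,::-1];
  if n=='scene':cv2.imwrite(f'pics/{n}3.png',cv2.resize(p[80:230,210:410],None,fx=3,fy=3,interpolation=cv2.INTER_CUBIC))"
```

```text
t 9.10 tcp [0.4027 0.1321 0.2834] rot [3.142e+00 1.000e-03 3.082e+00] tip in box [-0.1707  0.0014  0.1864] F [-0.01  0.47 -0.35] grip 0.005 J [ 0.11 -0.11  1.91 -0.    1.34 -1.4 ]
tool delta mm [-55.7  -1.4   0.5]
```

View pics/scene3.png

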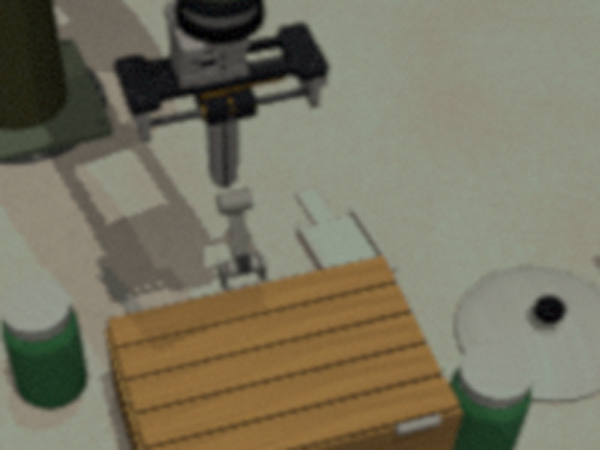

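The fingers (tip about (225,185)) sit in front of the barrel (235,200) and line up with it sideways. I'll drop 8 mm more and push rearward slowly.

>>> carry_out --pt "0 0 8" --pt "-5 0 0" --pt "-5 0 0" --pt "-5 0 0" --pt "-5 0 0" --pt "-5 0 0" --spin '[0,0,0,0,0,0]' --grip '[0,0,0,0,0,0]'

```text
clock: 9.95
ee_pos: [0.4275, 0.1306, 0.2752]
tcp_rot: [3.142, -0.0, 3.082]
contact_force: [-1.0, 0.2, 0.4]
gripper_width: 0.005
```

>>> carry_out --pt "-5 0 0" --pt "-5 0 0" --pt "-5 0 0" --spin '[0,0,0]' --grip '[0,0,0]'

```text
clock: 10.32
ee_pos: [0.4425, 0.1298, 0.2751]
tcp_rot: [-3.142, 0.0, 3.082]
contact_force: [-0.8, 0.5, 0.5]
gripper_width: 0.005
```

>>> carry_out --pt "-5 0 0" --pt "-5 0 0" --pt "-4 0 0" --pt "0 0 0" --spin '[0,0,0,0]' --grip '[0,0,0,0]'

```text
clock: 10.82
ee_pos: [0.4564, 0.1289, 0.2751]
tcp_rot: [3.142, -0.0, 3.082]
contact_force: [-0.5, -0.4, 0.3]
gripper_width: 0.006
```

```bash
python3 -c "
from h import *
go([-.115,0,.186])
for n,c in cams().items(): 
  p=c['pixels'][:,:,::-1];
  if n=='scene':cv2.imwrite(f'pics/{n}4.png',cv2.resize(p[80:230,210:410],None,fx=3,fy=3,interpolation=cv2.INTER_CUBIC))"
```

```text
t 10.82 tcp [0.4564 0.1289 0.2751] rot [ 3.142 -0.     3.082] tip in box [-0.1169  0.0014  0.1781] F [-0.5  -0.38  0.27] grip 0.006 J [ 0.09  0.02  1.81  0.    1.31 -1.42]
tool delta mm [-1.9 -1.4 -7.9]
```

View pics/scene4.png

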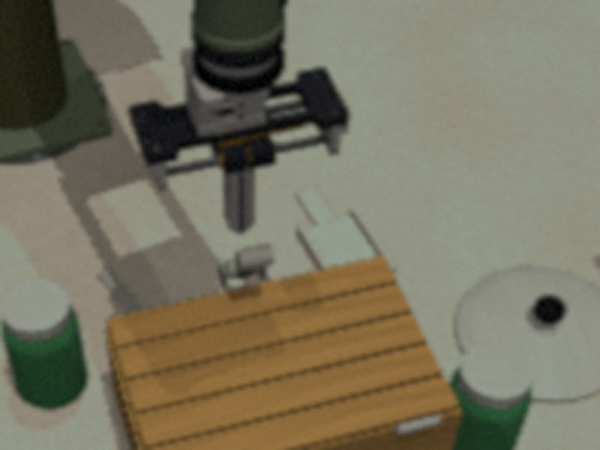

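The lever has gone past vertical, but the barrel (255,255 in the crop) may still be falling. I'll back off upward and look again.

>>> carry_out --pt "15 0 0" --pt "20 0 -20" --pt "0 0 -40" --pt "0 0 -40" --pt "0 0 -40" --pt "0 0 0" --spin '[0,0,0,0,0,0]' --grip '[0,0,0,0,0,0]'

```text
clock: 11.68
ee_pos: [0.4215, 0.1313, 0.4188]
tcp_rot: [3.14, 0.007, 3.082]
contact_force: [-0.6, -0.7, -1.2]
gripper_width: 0.005
```

```bash
python3 -c "
from h import *
st()
for n,c in cams().items(): 
  p=c['pixels'][:,:,::-1];print(n,proj(c,W([-.048,.002,.146])),proj(c,W([-.115,0,.128])))
  cv2.imwrite(f'pics/{n}5.png',cv2.resize(p[130:280,210:410] if n=='scene' else p[165:315,140:340],None,fx=3,fy=3,interpolation=cv2.INTER_CUBIC))"
```

```text
t 11.68 tcp [0.4215 0.1313 0.4188] rot [3.14  0.007 3.082] tip in box [-0.1512  0.0018  0.3218] F [-0.58 -0.69 -1.21] grip 0.005 J [ 0.11 -0.16  1.68  0.    1.61 -1.41]
scene [296.60803982 180.66901553] [289.07616194 167.92965004]
top [235.7623853  241.55332886] [235.14525561 272.29204113]
```

View pics/scene5.png

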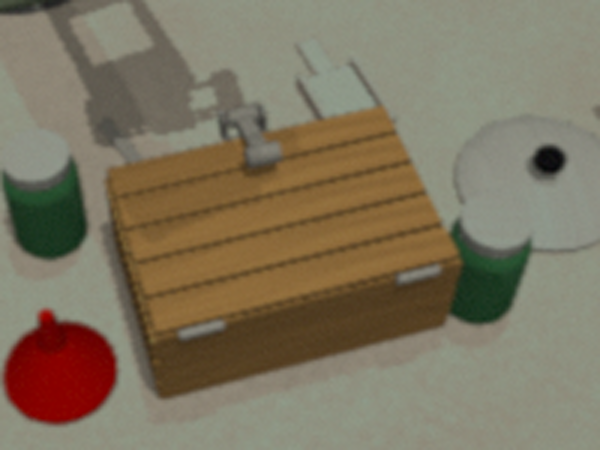

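View pics/top5.png

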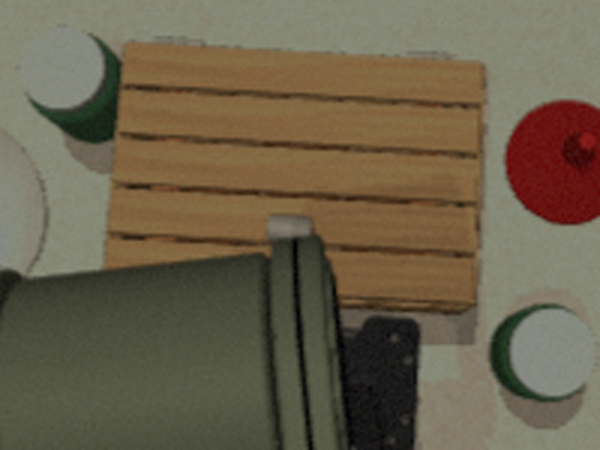

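The barrel is at scene (298,181) and top (237,241). The fully closed prediction is (297,181) and (236,242), so the lever is shut. I'll hold briefly, check again and hand in.

>>> carry_out --pt "0 0 -20" --pt "0 0 0" --pt "0 0 0" --pt "0 0 0" --spin '[0,0,0,0]' --grip '[0,0,0,0]'

```text
clock: 12.28
ee_pos: [0.4207, 0.131, 0.4337]
tcp_rot: [-3.141, -0.003, 3.082]
contact_force: [0.6, -0.9, -1.4]
gripper_width: 0.005
```

```bash
python3 -c "
from h import *
st()
c=r.snapshot('scene')
a=cv2.imread('pics/scene0.png');b=np.ascontiguousarray(c['pixels'][:,:,::-1]);cv2.imwrite('pics/s6.png',b)
for n,lo,hi in(('red',(0,150,60),(8,255,255)),('green',(60,100,20),(90,255,120))):
  for im in(a,b):
    m=cv2.inRange(cv2.cvtColor(im,cv2.COLOR_BGR2HSV),lo,hi);k,l,s,ce=cv2.connectedComponentsWithStats(m)
    print(n,[ce[i].round(1).tolist() for i in range(1,k) if s[i,4]>120])
"
```

```text
t 12.28 tcp [0.4207 0.131  0.4337] rot [-3.141e+00 -3.000e-03  3.082e+00] tip in box [-0.1529  0.0013  0.3367] F [ 0.6  -0.9  -1.41] grip 0.005 J [ 0.1  -0.16  1.65 -0.    1.65 -1.41]
red [[229.5, 253.7]]
red [[229.5, 253.6]]
green [[450.5, 16.4], [498.9, 25.1], [225.9, 202.2], [371.9, 225.0], [521.9, 278.9]]
green [[450.5, 16.4], [498.8, 25.0], [225.8, 202.2], [371.7, 224.7], [521.9, 279.0]]
```

View pics/s6.png

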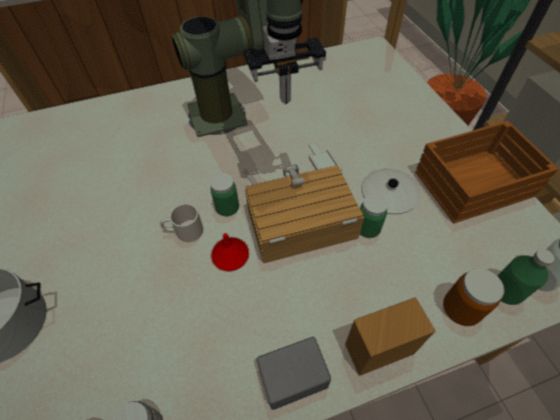

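The lid is flat, the lever is over it at (297,180), the robot is clear and nothing else has moved.

```bash
python3 -c "
from plant import r
print(r.close_job())"
```

```text
the job is handed in; nothing more can be done
None
```

The bread box is shut and latched, and I handed the job in at about 12.3 s.

- **Lid:** I pushed it down with the closed fingertips until it hit its hard stop. The tip was then at 122.4 mm, against an expected 122 mm. I pressed to about 12 N there without further movement, and the pictures show it flat.
- **Lever:** Only after that did I push it rearward past vertical, and it snapped over by itself. The barrel then appeared at (298,181) in the scene view and (237,241) in the top view. The predicted closed positions are (297,181) and (236,242).
- **Other things:** The jars and funnel are within 0.3 px of where they started. I checked the mug, pan lid and spoon rest only by eye. The opener was largely hidden by the arm or the box in the last pictures, but the fingertips never went below about 122 mm over the shelf.
- **Robot:** It finished with the fingertips about 0.34 m above the shelf, touching nothing. The force reading was within its noise of 1 to 2 N.

No check failed or disagreed. One picture taken mid-swing showed the lever still falling, and the later ones showed it closed.

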